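# Load the brass tube in the filing jig and swing the hold-down lever home

## Robot

A 7-joint arm with a two-finger parallel gripper is mounted at the origin on the work surface. World frame = base frame: x ahead of the robot, y to its left, z up, the work surface at z = 0. Lengths are in m, angles in rad, forces in N, time in s.
With the tool pointing down it reaches from about 0.4 to 0.85 m from the base axis. Payload 4.5 kg.
Tool frame: the origin (TCP) lies between the finger pads; the fingertips stand r.tip_reach ahead of it and the grasp point (between the pads) lies 11 mm behind it (r.tip_reach is the distance from the TCP to the fingertips, in m); z points along the fingers, y is the line along which they close (so a half turn about z gives the same grasp; the last joint's range is limited). The gripper opens to 88 mm and grips with 3 to 60 N. Pads are 18 mm wide; open, the fingers measure 123 mm over their backs; the gripper's body (75 mm by 187 mm) begins 45 mm behind the grasp point.
Start: joints at [1.162, 0.689, -0.195, 1.565, 0.157, 0.902, -0.215], TCP at [0.268, -0.565, 0.247] pointing down, gripper open.
Joint ranges: [-3.01, 3.01], [-0.46, 2.08], [-1.47, 1.51], [0.13, 2.56], [-1, 4.14], [0.04, 2.09], [-2.66, 2.66]. Speed limits (rad/s): [2.57, 2.57, 3.14, 3.14, 3.14, 3.14, 3.14].

## Interface

Orientations are given as a unit quaternion [x, y, z, w].
In Python, from plant import r, vision, workorder gives the robot as it stands.
- The arm moves only by the tool drive_tool, never from a script. Its argument "targets" is a list of rows, each an object of numbers: "tx", "ty", "tz": the shift along the world's x, y, z in units of 0.03 m (1.0 is 0.03 m); "wx", "wy", "wz": the turn, a rotation vector about the world's x, y, z in units of 60 degrees (1.0 is 60 degrees); "claw": the opening, from -1 (shut) to 1 (fully open). A call has exactly 8 rows; each row shifts and turns the commanded pose from where the row before left it; what a row does not reach is not made up. A row lasts 1/10 s, in which the tool goes at most 50 mm and 8.59 degrees, less where a joint would pass 70% of its speed; a pose out of reach is approached as far as the arm can. A call with a number of a shift or a turn outside -1 to 1 is refused whole. A call with a gripper value outside its range is refused whole. The fingers move at their own pace and stop on an object; "force" is the grip in N (left out, the last holds). Time passes only in rows, so rows that do not move let the fingers close, or fill a call up. It gives the time, the measured TCP pose, the force, the opening and the grip force at its end, in the units of the state.
- r.get_state(): the state, without advancing time (a new reading comes with each control period).
- vision.snapshot(name): name is "scene" or "top"; returns a dict with "image" (420x560x3 uint8, blue, green, red), "range_z" (420x560 float32, m along the optical axis (not along the pixel's ray), 0 where there is no reading), "K" (3x3 intrinsics, pixels), "dist" ([k1, k2, p1, p2, k3] as OpenCV has them; the pictures are not rectified), "cam_to_world" (4x4, takes a point from camera to world coordinates). Camera axes: x right, y up, looking along -z (the intrinsics and any distortion apply to the point x, -y, -z); pixel columns grow to the right and rows downward; lengths in m; the calibration is good to about 2 mm. A picture is of the moment at which its call begins.
- workorder.finish_job(): hands the job in; it is judged then, once.
The state is a dict: "clock": time; "q": joint angles; "qd": joint speeds; "joint_torque": joint torques, N m; "tool_pos": TCP position; "eef_rot": TCP orientation; "contact_force": force on the tool from outside, world axes, zero at the start; "moment": the same for the moment, N m; "opening": opening from 0.0 (shut) to 1.0 (fully open); "finger_force": force on a finger pad.
Only numpy, scipy, OpenCV 4.12 (cv2) and the standard library are available. Lean on these libraries where they do the work, as an engineer would, in place of code of your own. Each camera call takes 0.05 s, during which the arm holds its last target. There are 200 camera calls.

## Task

Pick the square brass tube out of the stock tray and lay it in the two notches of the filing jig, its end up against the end stop, while the hold-down lever still stands open. Then push the lever's red free end round until the lever is fully home against its stop post, over the tube, and let go. Do not knock the lamp over the jig, leave the other stock lying in the tray, and do not shift the mandrel, the blue case or the brick.

Things in the scene. Friction and masses are not known exactly. Their poses are not given: they have to be found in the camera images.
- jig: Filing jig, fixed to the bench: aluminium plate 200 (x) x 300 (y) x 12 mm; origin at the centre of its underside, on the bench, z up; its +x points to the robot's left, within 0.25 rad. All jig numbers below are in this frame, in mm. Two dark steel rests at x = -75..-55 and x = 20..40 carry the tube; between them the plate is bare, so fingers fit there
- jig_seat (a point): where the tube's centre lies when it is in both notches and against the end stop: (-5, -10, 46) in the jig's frame, axes as the jig. Each rest is 47 wide in y, with an open-topped notch 25 wide centred on y = -10: floor at z = 36, walls up to z = 50
- end_stop (a point): middle of the near face of the end stop, a dark steel block 12 (x) x 30 (y) mm, up to z = 50: (70, -10, 46) in the jig's frame
- stop_post (a point): top of the brass lever stop post, 12 mm across: (62, -75, 92) in the jig's frame; the lever at home lies against its near side
- lever (a joint): angle of the hold-down lever about its vertical pin: 0 = home, along the jig's -y, against the stop post; grows as the free end swings to the robot's right; 1.57 = along the jig's -x; limit 1.9; starts at 1.3 to 1.7. Stiff hinge (0.25 N m, about 1.5 N at the free end); stays where it is left
- lever_pin (a point): the lever's pin, on the hinge axis at mid height of the lever: (50, 105, 76) in the jig's frame
- lever_end (a point): middle of the end face of the lever's free end, 195 mm from the pin. The lever is a steel bar on edge, 12 mm wide, 24 mm tall (z = 64..88), the outer 60 mm red. A rubber foot 16 mm across under it, 115 mm from the pin, reaches down to z = 59.5 and passes 3.5 mm above the seated tube
- lamp: white bench lamp fixed over the jig; origin and axes are the jig's. Its long hood spans x = 15..75, y = -140..140, z = 203..240 of the jig's frame, above the lever's home position and the tube's end, so an upright tool cannot follow the last part of the lever's swing; two posts 14 mm across at x = 70, y = -132 and +132
- tray: wooden stock tray, fixed, 210 (x) x 240 (y) x 45 mm tall, walls and floor 6 mm; origin at the centre of its underside. Its x points to the robot's left within 0.25 rad. The tray and the jig change sides between starts
- brass_tube: the target: square brass tube with dark open ends, 150 mm long (x) x 20 x 20 mm, about 0.2 kg; origin at its centre. It lies on the tray floor (centre 16 mm above the bench), roughly along the tray's x, at any of four places about 48 mm apart, with about 28 mm free on each side of it
- steel_bar: other stock: dark steel bar 140 (x) x 18 x 18 mm in the tray; origin at its centre
- copper_strip: other stock: copper strip 150 (x) x 20 (y) x 12 mm in the tray; origin at its centre
- alu_tube: other stock: aluminium bar 160 (x) x 16 x 16 mm in the tray; origin at its centre
- mandrel: steel ring mandrel standing on a foot 64 mm across, 100 mm tall, on the bench between the jig and the tray; origin under its centre
- blue_case: flat blue plastic case 60 x 90 x 14 mm lying in front of the work; origin under its centre
- fire_brick: terracotta brick 160 x 80 x 50 mm; origin under its centre

How it is judged:
By the outcome, as a careful person would: the job done as asked, in the order asked, and still so for the second after the job is handed in, with the robot touching nothing.
It also fails if it takes over 54 s, if anything falls off the work surface, if the arm or the gripper's body presses on something with over 40 N, if the wrist force passes 120 N, or if a joint passes its speed limit or range.

## Working session

There is one attempt and no reset: what is moved stays moved. The work goes in short steps, Python scripts to look and compute and a tool call to move; the robot and the scene stay as the last step left them, time stands still between calls to the robot, and variables do not carry over. Pictures are saved under pics/ and viewed, at most 10 in all, crops included, and the job is handed in when it is done.

Besides the shell and the picture viewer there is one more tool, called after "Call:" in YAML: its name, and indented under it one key for each argument. drive_tool: Moves the arm, as the interface text tells. Its arguments: {"type":"object","properties":{"targets":{"type":"array","items":{"type":"object","properties":{"tx":{"type":"number"},"ty":{"type":"number"},"tz":{"type":"number"},"wx":{"type":"number"},"wy":{"type":"number"},"wz":{"type":"number"},"claw":{"type":"number"}}}},"force":{"type":"number"}},"required":["targets"]}

```bash
ls; mkdir -p pics; cat > h.py <<'E'
import numpy as np, cv2
from plant import r, vision, workorder
def snap(n):
    s=vision.snapshot(n); return s
def ray(s,px):
    px=np.array(px,float).reshape(-1,1,2)
    u=cv2.undistortPoints(px,np.array(s["K"]),np.array(s["dist"])).reshape(-1,2)
    T=np.array(s["cam_to_world"])
    d=np.c_[u[:,0],-u[:,1],-np.ones(len(u))]@T[:3,:3].T
    return T[:3,3],d
def plane(s,px,z):
    o,d=ray(s,px); return o+d*((z-o[2])/d[:,2])[:,None]
def cloud(s):
    h,w=s["range_z"].shape
    g=np.stack(np.meshgrid(np.arange(w),np.arange(h)),-1).reshape(-1,2)
    o,d=ray(s,g); return (o+d*s["range_z"].reshape(-1,1)).reshape(h,w,3)
E
python3 - <<'E'
from h import *
a=snap("scene");b=snap("top")
for n,s in(("scene",a),("top",b)):
    cv2.imwrite(f"pics/{n}0.png",s["image"]); np.savez(f"{n}0.npz",**s)
    print(n,np.round(s["cam_to_world"],3).tolist(),np.round(s["K"],1).tolist(), (s["range_z"]>0).mean())
print(r.get_state(), r.tip_reach)
E
```

```text
pics
scene [[-0.485, -0.647, 0.589, 1.084], [0.874, -0.372, 0.312, 0.287], [0.018, 0.666, 0.746, 0.704], [0.0, 0.0, 0.0, 1.0]] [[492.7, 0.0, 271.7], [0.0, 492.7, 209.9], [0.0, 0.0, 1.0]] 0.995922619047619
top [[0.026, 0.995, -0.096, 0.516], [-1.0, 0.024, -0.02, 0.011], [-0.018, 0.096, 0.995, 0.802], [0.0, 0.0, 0.0, 1.0]] [[401.6, 0.0, 281.9], [0.0, 401.6, 209.6], [0.0, 0.0, 1.0]] 0.9960459183673469
{'clock': 0.1, 'q': array([ 1.16181325,  0.68986828, -0.19448917,  1.56623028,  0.15729445,
        0.90251502, -0.21512307]), 'qd': array([-0.00085411, -0.0021092 ,  0.00059712, -0.00166691, -0.00184302,
        0.00151996, -0.00026026]), 'joint_torque': array([-2.62851878e-03, -5.28497493e+01, -1.27147414e+00, -1.53837901e+01,
       -5.25936310e-02,  1.95313973e-03, -2.56464563e-05]), 'tool_pos': array([ 0.26749439, -0.56425256,  0.24601191]), 'eef_rot': array([ 9.75589788e-01,  2.19599407e-01, -2.46783544e-04, -7.78346889e-04]), 'contact_force': array([ 0.48020551, -0.77142777,  0.42119089]), 'moment': array([-0.00313657, -0.02122998,  0.01262224]), 'finger_force': 0.0, 'opening': 0.9969515379803819} 0.008
```

View pics/top0.png

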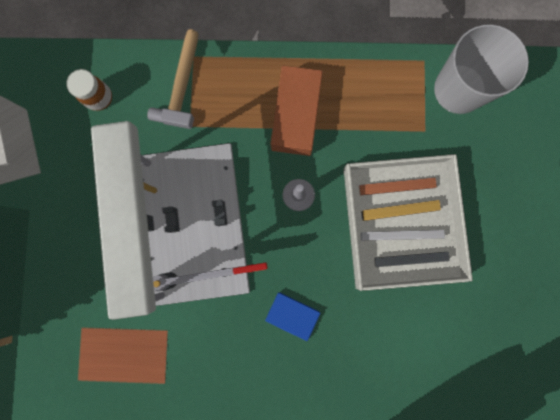

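View pics/scene0.png

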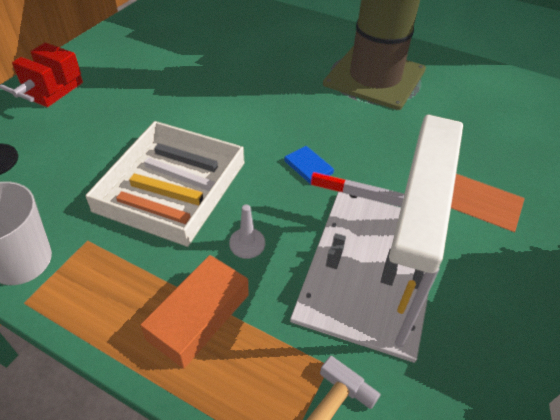

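```bash
cat > m.py <<'E'
from h import *
S={n:dict(np.load(f"{n}0.npz")) for n in("scene","top")}
for n,s in S.items():
    C=cloud(s); hsv=cv2.cvtColor(s["image"],cv2.COLOR_BGR2HSV); H,Sa,V=[hsv[...,i].astype(int) for i in range(3)]
    X,Y,Z=C[...,0],C[...,1],C[...,2]
    def rect(m,z,lab):
        m=cv2.morphologyEx(m.astype(np.uint8),cv2.MORPH_OPEN,np.ones((2,2)))
        k,l,st,_=cv2.connectedComponentsWithStats(m)
        for i in range(1,k):
            if st[i,4]<60: continue
            p=np.argwhere(l==i)[:,::-1]
            zz=z if z else np.median(C[l==i][:,2])
            w=plane(s,p,zz)[:,:2]*1000
            c,sz,a=cv2.minAreaRect(w.astype(np.float32))
            print(n,lab,"px",st[i,:4].tolist(),"c",np.round(c,1),"size",np.round(sz,1),"ang",round(a,1),"medz",round(np.median(C[l==i][:,2])*1000,1))
    tray=(Y<-0.05)&(X>.25)&(X<.75)
    brass=(H>15)&(H<28)&(Sa>130)&(V>60)
    rect(brass&(Z>.015)&(Z<.04)&tray,.026,"brass")
    rect(((H<6)|(H>174))&(Sa>180)&(Z>.06)&(Z<.11),None,"red")
    J=(Y>0.05)&(Y<.5)&(X>.25)&(X<.75)
    rect((Z>.008)&(Z<.0165)&J&(Sa<80),.012,"plate")
    rect((Z>.045)&(Z<.054)&J&(Sa<90),.050,"resttop")
    rect((Z>.082)&(Z<.094)&J&(Sa<90),.088,"lever")
    rect((Z>.19)&(Z<.25)&J,.240,"hood")
    rect(brass&(Z>.06)&J,.092,"post")
    rect((Z>.03)&(Y<0)&(Y>-.1)&(X>.4)&(X<.6),None,"mandrel")
    rect((H>100)&(H<130)&(Sa>150)&(Z<.03)&(X<.5)&(X>.25),.014,"case")
E
python3 m.py
```

```text
scene brass px [131, 175, 72, 29] c [ 601.3 -198.7] size [ 27.7 151.9] ang 9.3 medz 25.4
scene red px [14, 44, 65, 42] c [ 459.5 -639.6] size [137.8 129.3] ang 89.3 medz 84.7
scene red px [313, 174, 33, 18] c [484.4  82.3] size [31.1 57.6] ang 13.0 medz 80.5
scene plate px [291, 193, 138, 168] c [562.7 210.7] size [302.4 200.3] ang 9.2 medz 12.6
scene resttop px [334, 234, 13, 9] c [566.  145.2] size [15.4 20.4] ang 11.5 medz 49.6
scene resttop px [329, 250, 13, 8] c [600.6 150.8] size [13.7 19.3] ang 9.5 medz 49.9
scene resttop px [385, 266, 14, 10] c [585.6 244.5] size [14.2 20.2] ang 8.7 medz 49.7
scene lever px [345, 181, 60, 20] c [468.  162.7] size [ 19.3 104.3] ang 10.8 medz 87.9
scene hood px [390, 116, 74, 167] c [574.2 256.3] size [311.2  59.5] ang 9.0 medz 240.0
scene post px [405, 281, 12, 18] c [635.6 283.1] size [10.8 32.6] ang 87.3 medz 80.1
scene case px [285, 147, 50, 37] c [393.5   5.7] size [97.9 68.6] ang 66.2 medz 14.5
top brass px [364, 202, 77, 19] c [ 593.8 -205. ] size [ 17.5 148.6] ang 9.4 medz 26.9
top red px [235, 265, 32, 9] c [477.9  78.2] size [10.6 55.7] ang 7.8 medz 89.4
top plate px [143, 144, 104, 134] c [585.3 203.8] size [249.2 182.9] ang 9.2 medz 13.8
top plate px [157, 274, 93, 33] c [431.3 178.8] size [ 39.2 182.3] ang 9.4 medz 13.6
top resttop px [212, 201, 12, 7] c [596.6 148.7] size [11.4 20.7] ang 8.5 medz 50.6
top resttop px [164, 207, 11, 7] c [582.2 240.3] size [11.5 19.1] ang 3.0 medz 51.0
top resttop px [166, 226, 11, 7] c [546.5 234.6] size [11.2 19. ] ang 3.1 medz 51.0
top lever px [154, 269, 81, 23] c [455.7 177.3] size [ 25.5 142.1] ang 7.7 medz 89.6
top hood px [92, 122, 65, 199] c [552.5 246.6] size [278.5  68. ] ang 9.2 medz 241.5
top case px [267, 294, 54, 48] c [384.7  -0.4] size [90.8 61.6] ang 66.2 medz 15.3
```

Call:
drive_tool:
  targets:
    - {"tx":0.7,"ty":0.7,"tz":-0.1,"wz":0.077,"claw":-0.3}
    - {"tx":0.7,"ty":0.7,"tz":-0.1,"wz":0.077,"claw":-0.3}
    - {"tx":0.7,"ty":0.7,"tz":-0.1,"wz":0.077,"claw":-0.3}
    - {"tx":0.7,"ty":0.7,"tz":-0.1,"wz":0.077,"claw":-0.3}
    - {"tx":0.7,"ty":0.7,"tz":-0.1,"wz":0.077,"claw":-0.3}
    - {"tx":0.7,"ty":0.7,"tz":-0.1,"wz":0.077,"claw":-0.3}
    - {"tx":0.7,"ty":0.7,"tz":-0.1,"wz":0.077,"claw":-0.3}
    - {"tx":0.7,"ty":0.7,"tz":-0.1,"wz":0.077,"claw":-0.3}
  force: 40

```text
validation failed for argument at $.ta...
```

Call:
drive_tool:
  targets:
    - {"tx":0.7,"ty":0.7,"tz":-0.5,"wz":0.077,"claw":-0.3}
    - {"tx":0.7,"ty":0.7,"tz":-0.5,"wz":0.077,"claw":-0.3}
    - {"tx":0.7,"ty":0.7,"tz":-0.5,"wz":0.077,"claw":-0.3}
    - {"tx":0.7,"ty":0.7,"tz":-0.5,"wz":0.077,"claw":-0.3}
    - {"tx":0.7,"ty":0.7,"tz":-0.5,"wz":0.077,"claw":-0.3}
    - {"tx":0.7,"ty":0.7,"tz":-0.5,"wz":0.077,"claw":-0.3}
    - {"tx":0.6,"ty":0.6,"tz":-0.3,"wz":0.077,"claw":-0.3}
    - {"tx":0.4,"ty":0.3,"wz":0.077,"claw":-0.3}

```text
validation failed for argument at $.ta...
```

Call:
drive_tool:
  targets:
    - {"wx":0.08,"wy":0.013}
    - {"wx":0.085,"wy":0.013}
    - {}
    - {}
    - {}
    - {}
    - {}
    - {}

```text
validation failed for argument at $.ta...
```

```bash
cat > look.py <<'E'
import sys
from h import *
from scipy.spatial.transform import Rotation as R
k=sys.argv[1]
for n in("scene","top"):
    s=snap(n); np.savez(f"{n}{k}.npz",**s); cv2.imwrite(f"pics/{n}{k}.png",s["image"])
st=r.get_state(); print(st["clock"],st["tool_pos"].round(4),st["opening"],st["contact_force"].round(1),st["finger_force"])
M=R.from_quat(st["eef_rot"]).as_matrix(); print("tool x,y,z cols\n",M.round(3))
E
python3 look.py 1; python3 - <<'E'
import cv2,numpy as np
a=cv2.imread('pics/scene1.png')[100:260,60:270];b=cv2.imread('pics/top1.png')[120:310,320:500]
cv2.imwrite('pics/c1.png',np.hstack([cv2.resize(a,(400,320)),cv2.resize(b,(400,320))]))
E
```

```text
0.2 [ 0.2676 -0.5644  0.2462] 0.9991001275099254 [ 0.7 -0.5 -0.4] 0.0
tool x,y,z cols
 [[ 0.904  0.428 -0.001]
 [ 0.428 -0.904  0.001]
 [-0.    -0.001 -1.   ]]
```

Call:
drive_tool:
  targets:
    - {"tx":0.7,"ty":0.7,"tz":-0.1,"wx":0,"wy":0,"wz":0.077,"claw":-0.3}
    - {"tx":0.7,"ty":0.7,"tz":-0.1,"wx":0,"wy":0,"wz":0.077,"claw":-0.3}
    - {"tx":0.7,"ty":0.7,"tz":-0.1,"wx":0,"wy":0,"wz":0.077,"claw":-0.3}
    - {"tx":0.7,"ty":0.7,"tz":-0.1,"wx":0,"wy":0,"wz":0.077,"claw":-0.3}
    - {"tx":0.7,"ty":0.7,"tz":-0.1,"wx":0,"wy":0,"wz":0.077,"claw":-0.3}
    - {"tx":0.7,"ty":0.7,"tz":-0.1,"wx":0,"wy":0,"wz":0.077,"claw":-0.3}
    - {"tx":0.7,"ty":0.7,"tz":-0.1,"wx":0,"wy":0,"wz":0.077,"claw":-0.3}
    - {"tx":0.7,"ty":0.7,"tz":-0.1,"wx":0,"wy":0,"wz":0.077,"claw":-0.3}
  force: 40

```text
clock: 1.0
tool_pos: [0.4364, -0.3959, 0.2225]
eef_rot: [0.855, 0.519, -0.0, -0.0]
contact_force: [0.7, -0.1, -0.2]
opening: 0.355
finger_force: 0.0
```

Call:
drive_tool:
  targets:
    - {"tx":0.7,"ty":0.7,"tz":-0.5,"wx":0,"wy":0,"wz":0.077,"claw":-0.3}
    - {"tx":0.7,"ty":0.7,"tz":-0.5,"wx":0,"wy":0,"wz":0.077,"claw":-0.3}
    - {"tx":0.7,"ty":0.7,"tz":-0.5,"wx":0,"wy":0,"wz":0.077,"claw":-0.3}
    - {"tx":0.7,"ty":0.7,"tz":-0.5,"wx":0,"wy":0,"wz":0.077,"claw":-0.3}
    - {"tx":0.7,"ty":0.7,"tz":-0.5,"wx":0,"wy":0,"wz":0.077,"claw":-0.3}
    - {"tx":0.7,"ty":0.7,"tz":-0.5,"wx":0,"wy":0,"wz":0.077,"claw":-0.3}
    - {"tx":0.7,"ty":0.6,"tz":-0.3,"wx":0,"wy":0,"wz":0.077,"claw":-0.3}
    - {"tx":0.5,"ty":0.5,"tz":0,"wx":0,"wy":0,"wz":0.077,"claw":-0.3}

```text
clock: 1.8
tool_pos: [0.5983, -0.2357, 0.122]
eef_rot: [0.646, 0.764, -0.0, -0.001]
contact_force: [-0.1, -0.6, 0.8]
opening: 0.349
finger_force: 0.0
```

Call:
drive_tool:
  targets:
    - {"tx":0,"ty":0,"tz":0,"wx":0.08,"wy":0.013,"wz":0,"claw":-0.3}
    - {"tx":0,"ty":0,"tz":0,"wx":0.085,"wy":0.013,"wz":0,"claw":-0.3}
    - {"tx":0,"ty":0,"tz":0,"wx":0,"wy":0,"wz":0,"claw":-0.3}
    - {"tx":0,"ty":0,"tz":0,"wx":0,"wy":0,"wz":0,"claw":-0.3}
    - {"tx":0,"ty":0,"tz":0,"wx":0,"wy":0,"wz":0,"claw":-0.3}
    - {"tx":0,"ty":0,"tz":0,"wx":0,"wy":0,"wz":0,"claw":-0.3}
    - {"tx":0,"ty":0,"tz":0,"wx":0,"wy":0,"wz":0,"claw":-0.3}
    - {"tx":0,"ty":0,"tz":0,"wx":0,"wy":0,"wz":0,"claw":-0.3}

```text
clock: 2.6
tool_pos: [0.5979, -0.2371, 0.124]
eef_rot: [0.645, 0.76, 0.057, -0.066]
contact_force: [0.1, -0.0, -0.7]
opening: 0.35
finger_force: 0.0
```

```bash
python3 look.py 2; python3 - <<'E'
import cv2,numpy as np
a=cv2.imread('pics/scene2.png')[100:260,60:270];b=cv2.imread('pics/top2.png')[120:310,320:500]
cv2.imwrite('pics/c2.png',np.hstack([cv2.resize(a,(400,320)),cv2.resize(b,(400,320))]))
E
```

```text
2.7 [ 0.5979 -0.2375  0.1239] 0.3481063463853474 [-0.3 -0.3  0.4] 0.0
tool x,y,z cols
 [[-0.16   0.987 -0.027]
 [ 0.972  0.162  0.172]
 [ 0.174  0.001 -0.985]]
```

View pics/c2.png

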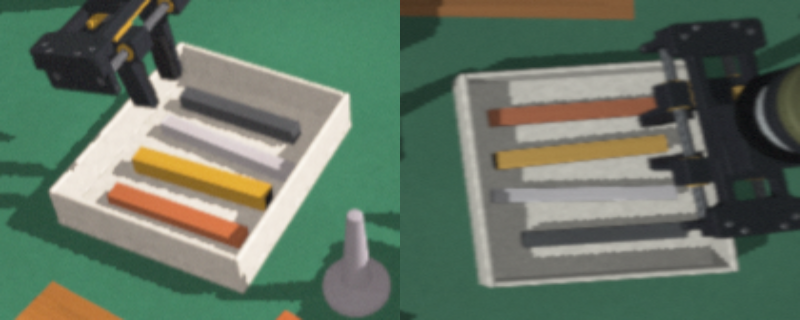

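```bash
cat > f.py <<'E'
from h import *
from scipy.spatial.transform import Rotation as R
st=r.get_state(); M=R.from_quat(st["eef_rot"]).as_matrix()
for n in("scene","top"):
    s=dict(np.load(f"{n}2.npz")); C=cloud(s).reshape(-1,3)
    q=(C-st["tool_pos"])@M*1000
    m=(abs(q[:,0])<25)&(abs(q[:,1])<50)&(q[:,2]<12)&(q[:,2]>-25)
    q=q[m]
    for sg in(-1,1):
        p=q[q[:,1]*sg>0]; print(n,sg,len(p),np.percentile(p,[2,50,98],axis=0).round(1).tolist())
E
python3 f.py
```

```text
scene -1 220 [[-7.9, -28.5, -24.2], [7.3, -16.8, -9.1], [11.8, -13.5, 8.4]]
scene 1 200 [[-9.3, 16.4, -24.4], [8.2, 29.6, -10.0], [12.4, 32.9, 7.8]]
top -1 89 [[7.4, -30.0, -23.2], [11.3, -21.9, -10.3], [12.9, -15.1, 6.7]]
top 1 109 [[-4.3, 16.1, -23.4], [10.7, 21.9, -10.3], [13.2, 30.2, 7.4]]
```

Call:
drive_tool:
  targets:
    - {"tx":0.07,"ty":0.08,"tz":-0.6,"wx":0,"wy":0,"wz":0,"claw":-0.3}
    - {"tx":0,"ty":0,"tz":-0.6,"wx":0,"wy":0,"wz":0,"claw":-0.3}
    - {"tx":0,"ty":0,"tz":-0.6,"wx":0,"wy":0,"wz":0,"claw":-0.3}
    - {"tx":0,"ty":0,"tz":-0.6,"wx":0,"wy":0,"wz":0,"claw":-0.3}
    - {"tx":0,"ty":0,"tz":-0.4,"wx":0,"wy":0,"wz":0,"claw":-0.3}
    - {"tx":0,"ty":0,"tz":-0.2,"wx":0,"wy":0,"wz":0,"claw":-0.3}
    - {"tx":0,"ty":0,"tz":0,"wx":0,"wy":0,"wz":0,"claw":-0.3}
    - {"tx":0,"ty":0,"tz":0,"wx":0,"wy":0,"wz":0,"claw":-0.3}

```text
clock: 3.5
tool_pos: [0.6004, -0.2353, 0.0342]
eef_rot: [0.645, 0.759, 0.057, -0.066]
contact_force: [0.3, -0.0, -0.4]
opening: 0.35
finger_force: 0.0
```

Call:
drive_tool:
  targets:
    - {"tx":0,"ty":0,"tz":-0.25,"wx":0,"wy":0,"wz":0,"claw":-0.3}
    - {"tx":0,"ty":0,"tz":-0.23,"wx":0,"wy":0,"wz":0,"claw":-0.3}
    - {"tx":0,"ty":0,"tz":0,"wx":0,"wy":0,"wz":0,"claw":-0.3}
    - {"tx":0,"ty":0,"tz":0,"wx":0,"wy":0,"wz":0,"claw":-1}
    - {"tx":0,"ty":0,"tz":0,"wx":0,"wy":0,"wz":0,"claw":-1}
    - {"tx":0,"ty":0,"tz":0,"wx":0,"wy":0,"wz":0,"claw":-1}
    - {"tx":0,"ty":0,"tz":0,"wx":0,"wy":0,"wz":0,"claw":-1}
    - {"tx":0,"ty":0,"tz":0,"wx":0,"wy":0,"wz":0,"claw":-1}
  force: 40

```text
clock: 4.3
tool_pos: [0.6, -0.2353, 0.0194]
eef_rot: [0.645, 0.759, 0.057, -0.066]
contact_force: [0.7, -0.3, 0.4]
opening: 0.219
finger_force: 40.0
```

Call:
drive_tool:
  targets:
    - {"tx":0,"ty":0,"tz":0.5,"wx":0,"wy":0,"wz":0,"claw":-1}
    - {"tx":0,"ty":0,"tz":0.8,"wx":0,"wy":0,"wz":0,"claw":-1}
    - {"tx":0,"ty":0,"tz":0.9,"wx":0,"wy":0,"wz":0,"claw":-1}
    - {"tx":0,"ty":0,"tz":0.9,"wx":0,"wy":0,"wz":0,"claw":-1}
    - {"tx":0,"ty":0,"tz":0.8,"wx":0,"wy":0,"wz":0,"claw":-1}
    - {"tx":0,"ty":0.3,"tz":0.6,"wx":0,"wy":0,"wz":0,"claw":-1}
    - {"tx":0,"ty":0.6,"tz":0,"wx":0,"wy":0,"wz":0,"claw":-1}
    - {"tx":0,"ty":0.8,"tz":0,"wx":0,"wy":0,"wz":0,"claw":-1}

```text
clock: 5.1
tool_pos: [0.5995, -0.1835, 0.1543]
eef_rot: [0.645, 0.759, 0.057, -0.066]
contact_force: [-0.1, 0.5, -2.7]
opening: 0.224
finger_force: 40.0
```

Call:
drive_tool:
  targets:
    - {"tx":-0.07,"ty":0.9,"tz":0,"wx":0,"wy":0,"wz":0,"claw":-1}
    - {"tx":-0.07,"ty":0.9,"tz":0,"wx":0,"wy":0,"wz":0,"claw":-1}
    - {"tx":-0.07,"ty":0.9,"tz":0,"wx":0,"wy":0,"wz":0,"claw":-1}
    - {"tx":-0.07,"ty":0.9,"tz":0,"wx":0,"wy":0,"wz":0,"claw":-1}
    - {"tx":-0.07,"ty":0.9,"tz":0,"wx":0,"wy":0,"wz":0,"claw":-1}
    - {"tx":-0.07,"ty":0.9,"tz":0,"wx":0,"wy":0,"wz":0,"claw":-1}
    - {"tx":-0.07,"ty":0.8,"tz":0,"wx":0,"wy":0,"wz":0,"claw":-1}
    - {"tx":-0.07,"ty":0.7,"tz":0,"wx":0,"wy":0,"wz":0,"claw":-1}

```text
clock: 5.9
tool_pos: [0.5811, 0.0262, 0.1535]
eef_rot: [0.644, 0.76, 0.056, -0.068]
contact_force: [0.4, 0.0, -2.3]
opening: 0.22
finger_force: 40.0
```

Call:
drive_tool:
  targets:
    - {"tx":-0.07,"ty":0.8,"tz":0,"wx":0,"wy":0,"wz":0,"claw":-1}
    - {"tx":0,"ty":0.8,"tz":0,"wx":0,"wy":0,"wz":0,"claw":-1}
    - {"tx":0,"ty":0.8,"tz":0,"wx":0,"wy":0,"wz":0,"claw":-1}
    - {"tx":0,"ty":0.8,"tz":0,"wx":0,"wy":0,"wz":0,"claw":-1}
    - {"tx":0,"ty":0.5,"tz":0,"wx":0,"wy":0,"wz":0,"claw":-1}
    - {"tx":0,"ty":0.2,"tz":0,"wx":0,"wy":0,"wz":0,"claw":-1}
    - {"tx":0,"ty":0,"tz":0,"wx":0,"wy":0,"wz":0,"claw":-1}
    - {"tx":0,"ty":0,"tz":0,"wx":0,"wy":0,"wz":0,"claw":-1}

```text
clock: 6.7
tool_pos: [0.5809, 0.1381, 0.1539]
eef_rot: [0.646, 0.759, 0.056, -0.066]
contact_force: [-0.2, -0.4, -2.9]
opening: 0.223
finger_force: 40.0
```

```bash
python3 look.py 3; python3 - <<'E'
import cv2,numpy as np
a=cv2.imread('pics/scene3.png')[80:360,250:530];b=cv2.imread('pics/top3.png')[110:330,80:300]
cv2.imwrite('pics/c3.png',np.hstack([cv2.resize(a,(400,400)),cv2.resize(b,(400,400))]))
E
```

```text
6.8 [0.5811 0.1378 0.154 ] 0.22163334295759357 [-0.7  0.1 -2.9] 39.98985171318054
tool x,y,z cols
 [[-0.157  0.987 -0.027]
 [ 0.972  0.159  0.171]
 [ 0.173  0.    -0.985]]
```

View pics/c3.png

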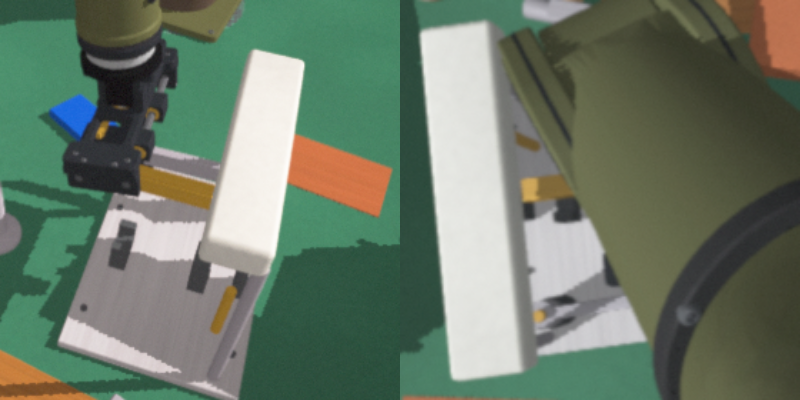

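```bash
cat > g.py <<'E'
from h import *
import sys
k=sys.argv[1]
x=np.array([-.159,.987]);y=np.array([-.987,-.159])
for n,O in(("scene",(.563,.2107)),("top",(.5591,.2063))):
    s=dict(np.load(f"{n}{k}.npz")); C=cloud(s); hsv=cv2.cvtColor(s["image"],cv2.COLOR_BGR2HSV).astype(int)
    d=C[...,:2]-np.array(O); P=np.stack([d@x,d@y,C[...,2]],-1)*1000
    b=(hsv[...,0]>14)&(hsv[...,0]<28)&(hsv[...,1]>120)&(abs(P[...,0])<150)&(P[...,1]<35)&(P[...,1]>-50)&(P[...,2]>25)&(P[...,2]<190)
    b=cv2.erode(b.astype(np.uint8),np.ones((2,2)))>0
    q=P[b]; zt=np.percentile(q[:,2],95)
    t=q[q[:,2]>zt-3]; print(n,len(q),"ztop",zt.round(1),"top face y pct",np.percentile(t[:,1],[3,50,97]).round(1),"x pct",np.percentile(q[:,0],[2,50,98]).round(1))
    print(" slope y/x",np.polyfit(t[:,0],t[:,1],1)[0].round(3),"z/x",np.polyfit(t[:,0],t[:,2],1)[0].round(3))
    ol=(hsv[...,0]>20)&(hsv[...,0]<45)&(hsv[...,1]>60)&(P[...,2]>120)
    a=P[ol|((hsv[...,2]<60)&(P[...,2]>100))]; a=a[(abs(a[:,1])<200)]
    g=a[(a[:,2]<300)]
    if len(g): print(" arm below z300: max x",np.percentile(g[:,0],99.5).round(1), "all: max x by z",[(z,a[(a[:,2]>=z)&(a[:,2]<z+100)][:,0].max().round()) for z in range(100,700,100) if ((a[:,2]>=z)&(a[:,2]<z+100)).any()])
E
python3 g.py 3
```

```text
scene 788 ztop 162.1 top face y pct [-16.3  -8.9   0.1] x pct [-59.2 -22.7  13.5]
 slope y/x -0.016 z/x -0.002
 arm below z300: max x -10.2 all: max x by z [(100, np.float64(12.0)), (200, np.float64(-52.0)), (300, np.float64(-64.0)), (400, np.float64(-74.0))]
top 249 ztop 163.7 top face y pct [-17.4  -9.   -1.9] x pct [-6.3 14.4 31.2]
 slope y/x -0.055 z/x -0.005
 arm below z300: max x 29.7 all: max x by z [(100, np.float64(33.0)), (200, np.float64(-56.0)), (400, np.float64(-79.0)), (500, np.float64(-80.0)), (600, np.float64(-143.0))]
```

Call:
drive_tool:
  targets:
    - {"tx":-0.06,"ty":0.5,"tz":0,"wx":0,"wy":0,"wz":0,"claw":-1}
    - {"tx":-0.07,"ty":0.49,"tz":0,"wx":0,"wy":0,"wz":0,"claw":-1}
    - {"tx":0,"ty":0,"tz":-0.5,"wx":0,"wy":0,"wz":0,"claw":-1}
    - {"tx":0,"ty":0,"tz":-0.7,"wx":0,"wy":0,"wz":0,"claw":-1}
    - {"tx":0,"ty":0,"tz":-0.7,"wx":0,"wy":0,"wz":0,"claw":-1}
    - {"tx":0,"ty":0,"tz":-0.7,"wx":0,"wy":0,"wz":0,"claw":-1}
    - {"tx":0,"ty":0,"tz":-0.3,"wx":0,"wy":0,"wz":0,"claw":-1}
    - {"tx":0,"ty":0,"tz":0,"wx":0,"wy":0,"wz":0,"claw":-1}

```text
clock: 7.6
tool_pos: [0.5761, 0.1704, 0.0664]
eef_rot: [0.645, 0.76, 0.056, -0.067]
contact_force: [-0.2, 0.7, -1.2]
opening: 0.219
finger_force: 40.0
```

```bash
python3 look.py 4; python3 g.py 4; python3 - <<'E'
import cv2,numpy as np
a=cv2.imread('pics/scene4.png')[130:310,280:460];b=cv2.imread('pics/top4.png')[160:280,100:220]
cv2.imwrite('pics/c4.png',np.hstack([cv2.resize(a,(400,400)),cv2.resize(b,(400,400))]))
E
```

```text
7.7 [0.5774 0.1704 0.0681] 0.22055680289933793 [ 0.5 -0.3 -2.2] 39.990012645721436
tool x,y,z cols
 [[-0.16   0.987 -0.026]
 [ 0.972  0.162  0.173]
 [ 0.175  0.002 -0.985]]
scene 443 ztop 148.6 top face y pct [-48.3 -40.4 -27.3] x pct [-71.1  -5.3  18.4]
 slope y/x 0.163 z/x -0.094
 arm below z300: max x -21.6 all: max x by z [(100, np.float64(-20.0)), (200, np.float64(-32.0)), (300, np.float64(-35.0)), (400, np.float64(-44.0))]
top 126 ztop 77.5 top face y pct [-17.3  -9.8  -2.6] x pct [33.7 48.8 61. ]
 slope y/x -0.077 z/x 0.007
 arm below z300: max x 17.6 all: max x by z [(200, np.float64(18.0)), (300, np.float64(-99.0)), (400, np.float64(-45.0)), (500, np.float64(-99.0)), (600, np.float64(-134.0))]
```

View pics/c4.png

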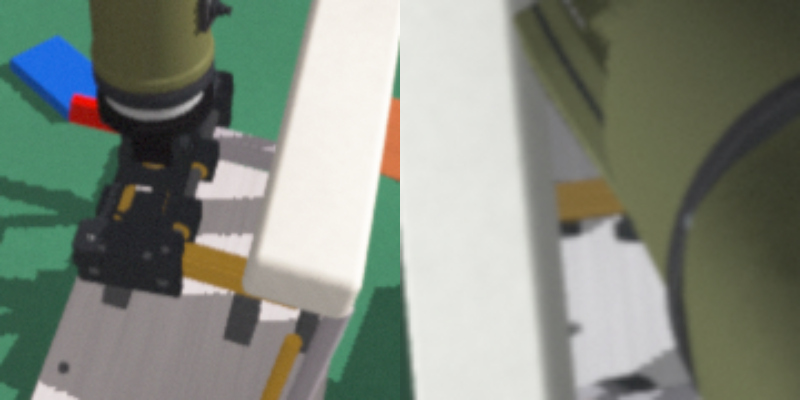

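Call:
drive_tool:
  targets:
    - {"tx":0.01,"ty":-0.08,"tz":0,"wx":0,"wy":0,"wz":0,"claw":-1}
    - {"tx":0,"ty":0,"tz":-0.1,"wx":0,"wy":0,"wz":0,"claw":-1}
    - {"tx":0,"ty":0,"tz":-0.1,"wx":0,"wy":0,"wz":0,"claw":-1}
    - {"tx":0,"ty":0,"tz":-0.1,"wx":0,"wy":0,"wz":0,"claw":-1}
    - {"tx":0,"ty":0,"tz":-0.1,"wx":0,"wy":0,"wz":0,"claw":-1}
    - {"tx":0,"ty":0,"tz":-0.05,"wx":0,"wy":0,"wz":0,"claw":-1}
    - {"tx":0,"ty":0,"tz":0,"wx":0,"wy":0,"wz":0,"claw":-1}
    - {"tx":0,"ty":0,"tz":0,"wx":0,"wy":0,"wz":0,"claw":-1}

```text
clock: 8.5
tool_pos: [0.5774, 0.1671, 0.0538]
eef_rot: [0.645, 0.759, 0.057, -0.066]
contact_force: [-0.2, -0.4, -1.8]
opening: 0.222
finger_force: 40.0
```

Call:
drive_tool:
  targets:
    - {"tx":0,"ty":0,"tz":-0.06,"wx":0,"wy":0,"wz":0,"claw":-1}
    - {"tx":0,"ty":0,"tz":-0.05,"wx":0,"wy":0,"wz":0,"claw":-1}
    - {"tx":0,"ty":0,"tz":-0.05,"wx":0,"wy":0,"wz":0,"claw":-1}
    - {"tx":0,"ty":0,"tz":0,"wx":0,"wy":0,"wz":0,"claw":-1}
    - {"tx":0,"ty":0,"tz":0,"wx":0,"wy":0,"wz":0,"claw":-1}
    - {"tx":0,"ty":0,"tz":0,"wx":0,"wy":0,"wz":0,"claw":-1}
    - {"tx":0,"ty":0,"tz":0,"wx":0,"wy":0,"wz":0,"claw":-1}
    - {"tx":0,"ty":0,"tz":0,"wx":0,"wy":0,"wz":0,"claw":-1}

```text
clock: 9.3
tool_pos: [0.5775, 0.167, 0.0494]
eef_rot: [0.645, 0.759, 0.057, -0.066]
contact_force: [-1.9, -1.8, 5.5]
opening: 0.22
finger_force: 40.0
```

Call:
drive_tool:
  targets:
    - {"tx":-0.01,"ty":0.05,"tz":0,"wx":0,"wy":0,"wz":0,"claw":-1}
    - {"tx":-0.01,"ty":0.05,"tz":0,"wx":0,"wy":0,"wz":0,"claw":-1}
    - {"tx":-0.01,"ty":0.05,"tz":0,"wx":0,"wy":0,"wz":0,"claw":-1}
    - {"tx":0,"ty":0,"tz":0,"wx":0,"wy":0,"wz":0,"claw":-1}
    - {"tx":0,"ty":0,"tz":0,"wx":0,"wy":0,"wz":0,"claw":-1}
    - {"tx":0,"ty":0,"tz":0,"wx":0,"wy":0,"wz":0,"claw":-1}
    - {"tx":0,"ty":0,"tz":0,"wx":0,"wy":0,"wz":0,"claw":-1}
    - {"tx":0,"ty":0,"tz":0,"wx":0,"wy":0,"wz":0,"claw":-1}

```text
clock: 10.1
tool_pos: [0.5776, 0.1701, 0.0494]
eef_rot: [0.646, 0.759, 0.057, -0.065]
contact_force: [-0.3, -3.5, 6.0]
opening: 0.221
finger_force: 40.0
```

Call:
drive_tool:
  targets:
    - {"tx":-0.01,"ty":0.05,"tz":0,"wx":0,"wy":0,"wz":0,"claw":-1}
    - {"tx":-0.01,"ty":0.05,"tz":0,"wx":0,"wy":0,"wz":0,"claw":-1}
    - {"tx":-0.01,"ty":0.05,"tz":0,"wx":0,"wy":0,"wz":0,"claw":-1}
    - {"tx":0,"ty":0,"tz":0,"wx":0,"wy":0,"wz":0,"claw":-1}
    - {"tx":0,"ty":0,"tz":0,"wx":0,"wy":0,"wz":0,"claw":-1}
    - {"tx":0,"ty":0,"tz":0,"wx":0,"wy":0,"wz":0,"claw":-1}
    - {"tx":0,"ty":0,"tz":0,"wx":0,"wy":0,"wz":0,"claw":-1}
    - {"tx":0,"ty":0,"tz":0,"wx":0,"wy":0,"wz":0,"claw":-1}

```text
clock: 10.9
tool_pos: [0.5768, 0.175, 0.0493]
eef_rot: [0.645, 0.759, 0.057, -0.065]
contact_force: [0.7, -2.6, 6.1]
opening: 0.224
finger_force: 40.0
```

Call:
drive_tool:
  targets:
    - {"tx":-0.01,"ty":0.05,"tz":0,"wx":0,"wy":0,"wz":0,"claw":-1}
    - {"tx":0,"ty":0.05,"tz":0,"wx":0,"wy":0,"wz":0,"claw":-1}
    - {"tx":-0.01,"ty":0.05,"tz":0,"wx":0,"wy":0,"wz":0,"claw":-1}
    - {"tx":0,"ty":0,"tz":0,"wx":0,"wy":0,"wz":0,"claw":-1}
    - {"tx":0,"ty":0,"tz":0,"wx":0,"wy":0,"wz":0,"claw":-1}
    - {"tx":0,"ty":0,"tz":0,"wx":0,"wy":0,"wz":0,"claw":-1}
    - {"tx":0,"ty":0,"tz":0,"wx":0,"wy":0,"wz":0,"claw":-1}
    - {"tx":0,"ty":0,"tz":0,"wx":0,"wy":0,"wz":0,"claw":-1}

```text
clock: 11.7
tool_pos: [0.5767, 0.1759, 0.0493]
eef_rot: [0.646, 0.758, 0.055, -0.064]
contact_force: [0.6, -10.4, 10.3]
opening: 0.222
finger_force: 40.0
```

Call:
drive_tool:
  targets:
    - {"tx":0,"ty":0,"tz":0,"wx":0,"wy":0,"wz":0,"claw":-0.3}
    - {"tx":0,"ty":0,"tz":0,"wx":0,"wy":0,"wz":0,"claw":-0.3}
    - {"tx":0,"ty":0,"tz":0,"wx":0,"wy":0,"wz":0,"claw":-0.3}
    - {"tx":0,"ty":-0.1,"tz":0.2,"wx":0,"wy":0,"wz":0,"claw":-0.3}
    - {"tx":0,"ty":-0.1,"tz":0.5,"wx":0,"wy":0,"wz":0,"claw":-0.3}
    - {"tx":0,"ty":-0.2,"tz":0.8,"wx":0,"wy":0,"wz":0,"claw":-0.3}
    - {"tx":0,"ty":-0.3,"tz":0.9,"wx":0,"wy":0,"wz":0,"claw":-0.3}
    - {"tx":0,"ty":-0.5,"tz":0.9,"wx":0,"wy":0,"wz":0,"claw":-0.3}

```text
clock: 12.5
tool_pos: [0.5749, 0.1453, 0.1503]
eef_rot: [0.644, 0.76, 0.058, -0.066]
contact_force: [-0.1, -0.2, -0.2]
opening: 0.351
finger_force: 0.0
```

Call:
drive_tool:
  targets:
    - {"tx":-0.3,"ty":-0.4,"tz":0.2,"wx":0,"wy":0,"wz":0,"claw":-1}
    - {"tx":-0.6,"ty":-0.5,"tz":0,"wx":0.072,"wy":0.012,"wz":0,"claw":-1}
    - {"tx":-0.6,"ty":-0.5,"tz":0,"wx":0.084,"wy":0.013,"wz":0,"claw":-1}
    - {"tx":-0.6,"ty":-0.4,"tz":0,"wx":0.084,"wy":0.013,"wz":0,"claw":-1}
    - {"tx":-0.6,"ty":-0.2,"tz":0,"wx":0.084,"wy":0.013,"wz":0,"claw":-1}
    - {"tx":-0.6,"ty":-0.1,"tz":0,"wx":0.084,"wy":0.013,"wz":0,"claw":-1}
    - {"tx":-0.6,"ty":0,"tz":0,"wx":0.084,"wy":0.013,"wz":0,"claw":-1}
    - {"tx":-0.4,"ty":0,"tz":0,"wx":0.084,"wy":0.013,"wz":0,"claw":-1}
  force: 20

```text
clock: 13.3
tool_pos: [0.444, 0.0806, 0.1543]
eef_rot: [0.598, 0.704, 0.25, -0.291]
contact_force: [-0.6, -0.6, -0.9]
opening: 0.003
finger_force: 0.0
```

```bash
python3 look.py 5; python3 g.py 5; python3 - <<'E'
from h import *
x=np.array([-.159,.987]);y=np.array([-.987,-.159])
d=r.get_state()["tool_pos"][:2]-np.array([.561,.2085]);print("tcp jig",d@x*1000,d@y*1000)
a=cv2.imread('pics/scene5.png')[130:350,250:470];b=cv2.imread('pics/top5.png')[140:320,90:270]
cv2.imwrite('pics/c5.png',np.hstack([cv2.resize(a,(400,400)),cv2.resize(b,(400,400))]))
E
```

```text
13.4 [0.4435 0.0789 0.1519] 0.0017315122899651248 [-0.3 -0.1 -1.1] 0.0
tool x,y,z cols
 [[-0.109  0.988 -0.111]
 [ 0.697  0.156  0.7  ]
 [ 0.709 -0.001 -0.705]]
scene 932 ztop 58.1 top face y pct [-18.5 -10.7  -2.3] x pct [-76.6 -17.1  63.5]
 slope y/x -0.018 z/x -0.003
 arm below z300: max x -105.6 all: max x by z [(100, np.float64(-100.0)), (200, np.float64(-128.0)), (300, np.float64(-212.0))]
top 667 ztop 59.8 top face y pct [-19.1 -11.3  -3.8] x pct [-74.   -3.   65.4]
 slope y/x 0.004 z/x 0.001
 arm below z300: max x -99.3 all: max x by z [(100, np.float64(-96.0)), (200, np.float64(-123.0)), (300, np.float64(-205.0)), (400, np.float64(-292.0))]
tcp jig -109.27539165917102 136.60813845621425
```

View pics/c5.png

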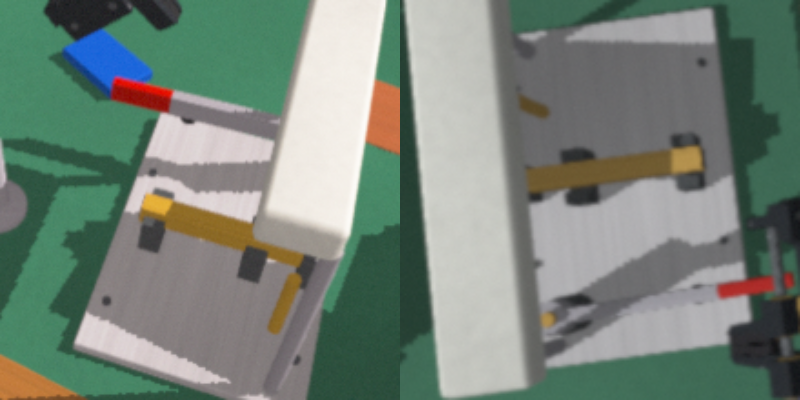

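Call:
drive_tool:
  targets:
    - {"tx":0,"ty":0,"tz":-0.6,"wx":0,"wy":0,"wz":0,"claw":-1}
    - {"tx":0,"ty":0,"tz":-0.8,"wx":0,"wy":0,"wz":0,"claw":-1}
    - {"tx":0,"ty":0,"tz":-0.7,"wx":0,"wy":0,"wz":0,"claw":-1}
    - {"tx":0,"ty":0,"tz":-0.38,"wx":0,"wy":0,"wz":0,"claw":-1}
    - {"tx":0,"ty":0,"tz":0,"wx":0,"wy":0,"wz":0,"claw":-1}
    - {"tx":0.35,"ty":0.03,"tz":0,"wx":0,"wy":0,"wz":0,"claw":-1}
    - {"tx":0.35,"ty":0.03,"tz":0,"wx":0,"wy":0,"wz":0,"claw":-1}
    - {"tx":0.2,"ty":0.02,"tz":0,"wx":0,"wy":0,"wz":0,"claw":-1}

```text
clock: 14.2
tool_pos: [0.4745, 0.0844, 0.0806]
eef_rot: [0.598, 0.705, 0.25, -0.289]
contact_force: [-2.8, 1.1, -0.2]
opening: 0.006
finger_force: 0.8
```

```bash
cat > lev.py <<'E'
from h import *
import sys
x=np.array([-.159,.987]);y=np.array([-.987,-.159])
st=r.get_state();d=st["tool_pos"][:2]-np.array([.561,.2085]);print("tcp jig",(d@x*1000).round(1),(d@y*1000).round(1),st["tool_pos"][2].round(4),st["contact_force"].round(1))
for n,O in(("scene",(.563,.2107)),("top",(.5591,.2063))):
    s=snap(n);np.savez(f"{n}{sys.argv[1]}.npz",**s);cv2.imwrite(f"pics/{n}{sys.argv[1]}.png",s["image"]);C=cloud(s);hsv=cv2.cvtColor(s["image"],cv2.COLOR_BGR2HSV).astype(int);h=hsv[...,0]
    d=C[...,:2]-np.array(O);P=np.stack([d@x,d@y,C[...,2]],-1)*1000
    q=P[((h<6)|(h>174))&(hsv[...,1]>170)&(P[...,2]>80)&(P[...,2]<93)&(abs(P[...,0])<170)&(abs(P[...,1])<150)]
    if len(q)>8:
        c=q.mean(0);print(n,len(q),c.round(1),"angle",np.arctan2(50-c[0],105-c[1]).round(3),"r",np.hypot(50-c[0],105-c[1]).round(1))
E
python3 lev.py 6
```

```text
tcp jig -108.7 105.1 0.0806 [-2.8  1.1 -0.2]
scene 228 [-113.1   83.5   86.7] angle 1.44 r 164.5
top 104 [-101.9   81.3   89.5] angle 1.416 r 153.7
```

Call:
drive_tool:
  targets:
    - {"tx":0.36,"ty":0,"tz":-0.04,"wx":0,"wy":0,"wz":0,"claw":-1}
    - {"tx":0.36,"ty":0,"tz":-0.04,"wx":0,"wy":0,"wz":0,"claw":-1}
    - {"tx":0.36,"ty":0.02,"tz":0,"wx":0,"wy":0,"wz":0,"claw":-1}
    - {"tx":0.43,"ty":0.18,"tz":0,"wx":0,"wy":0,"wz":0,"claw":-1}
    - {"tx":0.43,"ty":0.2,"tz":0,"wx":0,"wy":0,"wz":0,"claw":-1}
    - {"tx":0.43,"ty":0.23,"tz":0,"wx":0,"wy":0,"wz":0,"claw":-1}
    - {"tx":0.43,"ty":0.26,"tz":0,"wx":0,"wy":0,"wz":0,"claw":-1}
    - {"tx":0,"ty":0,"tz":0,"wx":0,"wy":0,"wz":0,"claw":-1}

```text
clock: 15.1
tool_pos: [0.5586, 0.1115, 0.0778]
eef_rot: [0.598, 0.704, 0.251, -0.289]
contact_force: [-0.3, -0.5, -0.0]
opening: 0.004
finger_force: 0.0
```

```bash
python3 lev.py 7
```

```text
tcp jig -95.3 17.8 0.0778 [-0.3 -0.5 -0. ]
scene 262 [-81.    0.3  86.8] angle 0.897 r 167.7
top 180 [-76.1   0.4  88.9] angle 0.878 r 163.8
```

Call:
drive_tool:
  targets:
    - {"tx":0.37,"ty":0.33,"tz":0,"wx":0,"wy":0,"wz":0,"claw":-1}
    - {"tx":0.35,"ty":0.37,"tz":0,"wx":0,"wy":0,"wz":0,"claw":-1}
    - {"tx":0.33,"ty":0.4,"tz":0,"wx":0,"wy":0,"wz":0,"claw":-1}
    - {"tx":0.3,"ty":0.44,"tz":0,"wx":0,"wy":0,"wz":0,"claw":-1}
    - {"tx":0.2,"ty":0.37,"tz":0,"wx":0,"wy":0,"wz":0,"claw":-1}
    - {"tx":0.17,"ty":0.37,"tz":0,"wx":0,"wy":0,"wz":0,"claw":-1}
    - {"tx":0.15,"ty":0.37,"tz":0,"wx":0,"wy":0,"wz":0,"claw":-1}
    - {"tx":0.12,"ty":0.37,"tz":0,"wx":0,"wy":0,"wz":0,"claw":-1}

```text
clock: 16.0
tool_pos: [0.6171, 0.2021, 0.0772]
eef_rot: [0.598, 0.704, 0.25, -0.29]
contact_force: [-1.9, -1.3, 0.2]
opening: 0.005
finger_force: 0.8
```

```bash
python3 lev.py 8; python3 g.py 8
```

```text
tcp jig -15.3 -54.3 0.0772 [-1.9 -1.3  0.2]
scene 262 [  3.8 -55.3  87.5] angle 0.28 r 166.8
top 206 [  8.8 -55.1  88.9] angle 0.252 r 165.3
scene 266 ztop 144.9 top face y pct [-46.5 -43.9 -28. ] x pct [-63.3  26.6  66.7]
 slope y/x -0.499 z/x -0.06
 arm below z300: max x -37.2 all: max x by z [(100, np.float64(-26.0)), (200, np.float64(-94.0)), (300, np.float64(-182.0)), (400, np.float64(-281.0))]
top 345 ztop 60.2 top face y pct [-18.6 -10.7  -3.3] x pct [-61.2   3.5  66.8]
 slope y/x -0.01 z/x -0.13
 arm below z300: max x -22.1 all: max x by z [(100, np.float64(-14.0)), (200, np.float64(18.0)), (300, np.float64(-174.0)), (400, np.float64(-273.0)), (500, np.float64(-328.0))]
```

Call:
drive_tool:
  targets:
    - {"tx":0.07,"ty":0.28,"tz":0,"wx":0,"wy":0,"wz":0,"claw":-1}
    - {"tx":0.05,"ty":0.28,"tz":0,"wx":0,"wy":0,"wz":0,"claw":-1}
    - {"tx":0.04,"ty":0.26,"tz":0,"wx":0,"wy":0,"wz":0,"claw":-1}
    - {"tx":0.02,"ty":0.24,"tz":0,"wx":0,"wy":0,"wz":0,"claw":-1}
    - {"tx":0.0,"ty":0.2,"tz":0,"wx":0,"wy":0,"wz":0,"claw":-1}
    - {"tx":0.0,"ty":0.14,"tz":0,"wx":0,"wy":0,"wz":0,"claw":-1}
    - {"tx":0,"ty":0,"tz":0,"wx":0,"wy":0,"wz":0,"claw":-1}
    - {"tx":0,"ty":0,"tz":0,"wx":0,"wy":0,"wz":0,"claw":-1}

```text
clock: 16.9
tool_pos: [0.6226, 0.2434, 0.0776]
eef_rot: [0.598, 0.704, 0.25, -0.29]
contact_force: [0.5, 0.5, 0.7]
opening: 0.004
finger_force: 0.0
```

```bash
python3 lev.py 9
```

```text
tcp jig 24.7 -66.4 0.0776 [0.5 0.5 0.7]
scene 202 [ 41.8 -67.7  87.8] angle 0.047 r 172.9
top 220 [ 45.1 -61.1  88.7] angle 0.029 r 166.1
```

Push the last bit gently until the stop is felt.

Call:
drive_tool:
  targets:
    - {"tx":-0.01,"ty":0.08,"tz":0,"wx":0,"wy":0,"wz":0,"claw":-1}
    - {"tx":-0.01,"ty":0.08,"tz":0,"wx":0,"wy":0,"wz":0,"claw":-1}
    - {"tx":-0.01,"ty":0.08,"tz":0,"wx":0,"wy":0,"wz":0,"claw":-1}
    - {"tx":-0.01,"ty":0.06,"tz":0,"wx":0,"wy":0,"wz":0,"claw":-1}
    - {"tx":0,"ty":0,"tz":0,"wx":0,"wy":0,"wz":0,"claw":-1}
    - {"tx":0,"ty":0,"tz":0,"wx":0,"wy":0,"wz":0,"claw":-1}
    - {"tx":0,"ty":0,"tz":0,"wx":0,"wy":0,"wz":0,"claw":-1}
    - {"tx":0,"ty":0,"tz":0,"wx":0,"wy":0,"wz":0,"claw":-1}

```text
clock: 17.8
tool_pos: [0.6218, 0.2508, 0.077]
eef_rot: [0.599, 0.704, 0.25, -0.289]
contact_force: [1.3, -5.6, 1.4]
opening: 0.001
finger_force: 2.8
```

Call:
drive_tool:
  targets:
    - {"tx":-0.01,"ty":0.06,"tz":0,"wx":0,"wy":0,"wz":0,"claw":-1}
    - {"tx":-0.01,"ty":0.06,"tz":0,"wx":0,"wy":0,"wz":0,"claw":-1}
    - {"tx":0,"ty":0,"tz":0,"wx":0,"wy":0,"wz":0,"claw":-1}
    - {"tx":0,"ty":0,"tz":0,"wx":0,"wy":0,"wz":0,"claw":-1}
    - {"tx":0,"ty":0,"tz":0,"wx":0,"wy":0,"wz":0,"claw":-1}
    - {"tx":0,"ty":0,"tz":0,"wx":0,"wy":0,"wz":0,"claw":-1}
    - {"tx":0,"ty":0,"tz":0,"wx":0,"wy":0,"wz":0,"claw":-1}
    - {"tx":0,"ty":0,"tz":0,"wx":0,"wy":0,"wz":0,"claw":-1}

```text
clock: 18.6
tool_pos: [0.6219, 0.2514, 0.0768]
eef_rot: [0.6, 0.704, 0.249, -0.288]
contact_force: [-0.7, -16.3, 8.3]
opening: 0.004
finger_force: 8.1
```

```bash
python3 lev.py 10
```

```text
tcp jig 32.7 -66.9 0.0768 [ -0.7 -16.3   8.3]
scene 203 [ 47.3 -67.8  87.8] angle 0.016 r 172.9
top 213 [ 50.7 -61.6  89. ] angle -0.004 r 166.6
```

Call:
drive_tool:
  targets:
    - {"tx":0.03,"ty":-0.2,"tz":0,"wx":0,"wy":0,"wz":0,"claw":-1}
    - {"tx":0.06,"ty":-0.4,"tz":0,"wx":0,"wy":0,"wz":0,"claw":-1}
    - {"tx":0.1,"ty":-0.6,"tz":0.1,"wx":0,"wy":0,"wz":0,"claw":-1}
    - {"tx":0.1,"ty":-0.7,"tz":0.3,"wx":0,"wy":0,"wz":0,"claw":-1}
    - {"tx":0.1,"ty":-0.7,"tz":0.5,"wx":0,"wy":0,"wz":0,"claw":-1}
    - {"tx":0,"ty":-0.6,"tz":0.6,"wx":0,"wy":0,"wz":0,"claw":-1}
    - {"tx":0,"ty":-0.3,"tz":0.5,"wx":0,"wy":0,"wz":0,"claw":-1}
    - {"tx":0,"ty":0,"tz":0.3,"wx":0,"wy":0,"wz":0,"claw":-1}

```text
clock: 19.5
tool_pos: [0.6331, 0.1489, 0.1474]
eef_rot: [0.599, 0.703, 0.251, -0.289]
contact_force: [0.8, 0.5, 0.5]
opening: 0.008
finger_force: 0.0
```

```bash
python3 lev.py 11; python3 g.py 11; python3 - <<'E'
import cv2,numpy as np
a=cv2.imread('pics/scene11.png');b=cv2.imread('pics/top11.png')
cv2.imwrite('pics/c11.png',np.hstack([cv2.resize(a,(400,300)),cv2.resize(b,(400,300))]))
E
```

```text
tcp jig -70.3 -61.7 0.1474 [0.8 0.5 0.5]
scene 203 [ 47.1 -67.6  87.7] angle 0.017 r 172.6
top 217 [ 50.5 -61.7  88.8] angle -0.003 r 166.7
scene 888 ztop 58.0 top face y pct [-18.2 -10.4  -1.8] x pct [-76.5 -22.5  63.8]
 slope y/x -0.022 z/x 0.002
 arm below z300: max x -64.1 all: max x by z [(100, np.float64(-61.0)), (200, np.float64(-91.0)), (300, np.float64(-174.0)), (400, np.float64(-259.0))]
top 529 ztop 59.9 top face y pct [-18.6 -11.3  -3.7] x pct [-67.1 -10.3  43.5]
 slope y/x 0.003 z/x 0.002
 arm below z300: max x -57.8 all: max x by z [(100, np.float64(-54.0)), (200, np.float64(-84.0)), (300, np.float64(-164.0)), (400, np.float64(-251.0)), (500, np.float64(-351.0))]
```

View pics/c11.png

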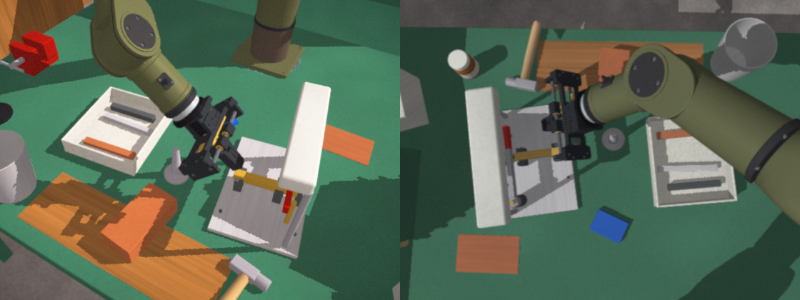

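```bash
python3 -c "
from h import *
print(workorder.finish_job())"
```

```text
the job is handed in; nothing more can be done
None
```

The brass tube lies in both notches against the end stop, the lever is home against its stop post, and the job was handed in at about 20 s with the arm clear and nothing else seen to have moved.

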